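Mount the earring bar on its display foot

ROBOT

A 6-joint arm with a two-finger parallel gripper is mounted at the origin on the work surface. World frame = base frame: x ahead of the robot, y to its left, z up, the work surface at z = 0. Lengths are in m, angles in rad, forces in N, time in s.
With the tool pointing down it reaches from about 0.425 to 0.95 m from the base axis. Payload 3.5 kg.
Tool frame: the origin (TCP) lies between the finger pads; the fingertips stand 22 mm ahead of it and the grasp point (between the pads) lies 3 mm ahead of it (ctrl.nose_length is the z of the fingertips in the tool frame, in m); z points along the fingers, y is the line along which they close (so a half turn about z gives the same grasp; the last joint's range is limited). The gripper opens to 85 mm and grips with 20 to 120 N. Pads are 22 mm wide; open, the fingers measure 114 mm over their backs; the gripper's body (76 mm by 85 mm) begins 54 mm behind the grasp point. The pads swing forward as they close: fully open they stand 13 mm farther back than shut.
Start: joints at [1.034, 0.286, 1.577, -0, 1.279, -0.15], TCP at [0.255, 0.625, 0.253] pointing down, gripper open.
Joint ranges: [-2.77, 2.77], [-0.9, 2.22], [0.21, 2.48], [-1.53, 4.67], [0.24, 2.81], [-2.84, 2.84]. Speed limits (rad/s): [2.79, 2.79, 3.14, 3.14, 3.14, 3.14].

INTERFACE

Orientations are given as a unit quaternion [x, y, z, w].
In Python, from plant import ctrl gives the robot as it stands. The module is installed in compiled form; this text tells all that it offers.
- The arm moves only by the tool send_rows, never from a script. Its argument "rows" is text: rows parted by semicolons, each of 7 numbers parted by spaces: the turn, a rotation vector about the tool's x, y, z in parts of the range, where 1.0 means 180 degrees, then the shift along the tool's x, y, z in shares of 750 mm (1.0 is 750 mm), then the opening, from -1 (shut) to 1 (fully open). A call has 1 to 8 rows; each row is the pose to reach, as a shift and turn from the pose commanded when the call began, along the tool's axes at that moment; what a row does not reach only later rows make up. A row lasts 1/8 s, in which the tool goes at most 62.5 mm and 10.7 degrees, less where a joint would pass 70% of its speed; a pose out of reach is approached as far as the arm can. Shift and turn numbers lie between -1 and 1, and a call with a number outside is refused. A call with a gripper value outside its range is refused whole. The fingers move at their own pace and stop on an object; "grip_force" is the grip in N (left out, the last holds). Time passes only in rows, so rows that repeat a pose let the fingers close. It gives the time, the measured TCP pose, the force, the opening and the grip force at its end, in the units of the state.
- ctrl.get_state(): the state, without advancing time (a new reading comes with each control period).
- ctrl.read_camera(name): name is "scene" or "side" or "wrist"; returns a dict with "color" (384x512x3 uint8, red, green, blue), "fx", "fy", "cx", "cy" (pixels), "D" ([k1, k2, p1, p2, k3] as OpenCV has them; the pictures are not rectified), "extrinsics" (4x4, takes a point from world to camera coordinates). Camera axes: x right, y down, z forward; pixel columns grow to the right and rows downward; lengths in m; the calibration is good to about 2 mm. A picture is of the moment at which its call begins. There is no depth.
- ctrl.sign_off(): hands the job in; it is judged then, once.
Trained networks look in a picture, given as the dict that the camera call returned (one of the last four; its "shot" number tells which), for a name from the list of things; names that differ only in an ending like _2 or _b are one class to them, and where a whole thing is asked for, a point or a joint stands for the part that bears it (a point fixed in the world has none). Each returns a list of dicts, best first, with "p" (0 to 1); they miss things now and then, are a little off and sometimes report something else, mostly with a low value. They report only what shows in the picture. A call takes as long as a camera call.
- ctrl.look_for(picture, target): "position" ([x, y, z] in m, in the coordinates of the camera as it stood for that picture, good to about 4 mm: the middle of the surface that is visible of it).
The state is a dict: "time": time; "qpos": joint angles; "dq": joint speeds; "joint_efforts": joint torques, N m; "eef_pos": TCP position; "tcp_rot": TCP orientation; "contact_force": force on the tool from outside, world axes, zero at the start; "wrist_torque": the same for the moment, N m; "opening": opening from 0.0 (shut) to 1.0 (fully open); "finger_force": force on a finger pad.
Only numpy, scipy, OpenCV 4.12 (cv2) and the standard library are available. Lean on these libraries where they do the work, as an engineer would, in place of code of your own. Each camera call takes 0.05 s, during which the arm holds its last target. There are 200 camera calls.

TASK

Fit the loose earring bar onto the empty display foot: lower its T-shaped foot through the narrow slot, press it gently down against the spring, turn it a quarter turn clockwise (seen from above) to the stop, let the spring lift it into its seat and let go, so that it stands upright and locked with its wooden bar along the foot's long side. Feel for the slot rather than forcing it, never push hard on the foot, and leave everything else on the table where it is.

Things in the scene. Friction and masses are not known exactly. Their poses are not given: they have to be found in the camera images.
- bar: Loose earring bar: slim T-shaped display post, 124 mm tall, 0.13 kg, upright in the storage block. Origin: centre of the underside of its steel T-foot, which is 28 (x) x 8 (y) x 6 mm. z up along the stem; x along the T-foot and along the wooden cross bar, which are parallel. Looks the same after a half turn.
- bar_grip (a point): Centre of the dark wooden cross bar, 110 (x) x 14 (y) x 16 mm, on the bar's axis 116 mm above its origin. Grip it here, across its 14 mm.
- bar_disc (a point): On the bar's axis 14.5 mm above its origin: underside of the steel cover disc (40 mm diameter, 4 mm thick). Between the T-foot and the disc runs a round neck of 8 mm diameter, 8.5 mm long; above the disc the stem has 8 mm too.
- foot: The empty display foot: fixed oak block 84 (x) x 116 (y) x 30 mm with a metal insert on top and no bar on it. Origin: centre of its underside, on the table; y along its long side, z up. The insert's plate, 50 (x) x 68 (y) x 4 mm, lies on the block and has one straight slot 32 mm long (along x) and 10 mm wide (along y).
- foot_top (a point): Middle of the foot at the height of the plate's top, 34 mm above the foot's origin. The insert is screwed on through elongated holes: the true slot's centre lies up to 6 mm from this point either way along the foot's y (not in any measured pose), and on it along x. The T-foot enters with the cross bar along the foot's x.
- foot_spring (a point): 30 mm above the foot's origin, in the slot: top of a sprung plunger, 13 mm diameter, level with the plate's underside. It starts to give at 6 N and takes 0.5 N more per mm. The bar can turn once its origin is less than 21.8 mm above the foot's origin; at 19.5 mm (11 N) the cover disc meets the plate and it goes no deeper.
- foot_seat (a point): 24 mm above the foot's origin: height of the bar's origin when seated. The foot lets the bar turn clockwise only (seen from above), from along x to along y, with a solid stop about 4 degrees beyond. Let up there, the spring lifts the T-foot between two 45 degree ribs, 2.2 mm high, against the plate's underside; then it turns no more.
- block: Storage block of light wood, fixed, 80 x 80 x 32 mm, with a 33 mm hole in which the loose bar stands with its cover disc resting on the block. Origin: centre of the underside.
- mounted: A second display foot like the empty one, with its own bar already mounted and hung with earrings, fixed, 148 mm tall, cross bar along its long side (y). Shows how the finished work looks. Origin: centre of the underside.
- cubes: Bystander: two stacked clear bead boxes, 32 x 32 x 42 mm, origin centre of the underside.
- tin: Bystander: round bead tin 42 mm diameter, 28 mm tall, origin centre of the underside.
- tin2: Bystander: round bead tin 42 mm diameter, 42 mm tall, origin centre of the underside.
- spool: Bystander: white thread spool 40 mm diameter, 42 mm tall, origin centre of the underside.
- tray: Bystander: blue sorting tray 85 x 125 x 26 mm, origin centre of the underside.
- phone: Bystander: phone lying flat, 74 x 150 x 9 mm, origin centre of the underside.
- pliers: Bystander: jewellery pliers lying flat, about 155 x 55 x 10 mm, origin at the middle.

How it is judged:
By the outcome, as a careful person would: the job done as asked, in the order asked, and still so for the second after the job is handed in, with the robot touching nothing.
It also fails if it takes over 58 s, if anything falls off the work surface, if the arm or the gripper's body presses on something with over 40 N, if the wrist force passes 120 N, or if a joint passes its speed limit or range.

## Working session

There is one attempt and no reset: what is moved stays moved. The work goes in short steps, Python scripts to look and compute and a tool call to move; the robot and the scene stay as the last step left them, time stands still between calls to the robot, and variables do not carry over. Pictures are saved under pics/ and viewed, at most 10 in all, crops included, and the job is handed in when it is done.

Besides the shell and the picture viewer there is one more tool, called after "Emit:" as a command line: name --argument value ..., lists and objects as JSON in quotes. send_rows: Moves the arm, as the interface text tells. Its arguments: {"type":"object","properties":{"rows":{"type":"string"},"grip_force":{"type":"number"}},"required":["rows"]}

```bash
mkdir -p pics
cat > h.py <<'E'
import numpy as np, cv2
from scipy.spatial.transform import Rotation as R
from plant import ctrl
def toworld(p,pt):
    E=np.array(p["extrinsics"]); return E[:3,:3].T@(np.array(pt)-E[:3,3])
def K(p): return np.array([[p["fx"],0,p["cx"]],[0,p["fy"],p["cy"]],[0,0,1.]])
def ray(p,uv,z):
    "world point at height z seen at pixel uv"
    E=np.array(p["extrinsics"]); n=cv2.undistortPoints(np.array([[uv]],float),K(p),np.array(p["D"],float))[0,0]
    d=E[:3,:3].T@np.array([n[0],n[1],1]); c=-E[:3,:3].T@E[:3,3]
    return c+d*(z-c[2])/d[2]
def proj(p,P):
    E=np.array(p["extrinsics"]); return cv2.projectPoints(np.array(P,float).reshape(-1,1,3),cv2.Rodrigues(E[:3,:3])[0],E[:3,3],K(p),np.array(p["D"],float))[0].reshape(-1,2)
def save(p,n): cv2.imwrite("pics/"+n,cv2.cvtColor(p["color"],cv2.COLOR_RGB2BGR))
E
python3 - <<'E'
from h import *
s=ctrl.get_state(); print(s["eef_pos"],s["tcp_rot"],ctrl.nose_length)
for c in ["scene","side","wrist"]:
    p=ctrl.read_camera(c); save(p,c+"0.png")
    E=np.array(p["extrinsics"]); print(c,"cam at",(-E[:3,:3].T@E[:3,3]).round(3))
    for t in ["bar","bar_grip","bar_disc","foot","foot_top","block","mounted","cubes","spool","tin","tin2","tray"]:
        for d in ctrl.look_for(p,t)[:2]:
            if d["p"]>.3: print(c,t,round(d["p"],2),toworld(p,d["position"]).round(4))
ims=[cv2.imread(f"pics/{c}0.png") for c in ["scene","side","wrist"]]
E
```

```text
[0.25427545 0.62461335 0.25195404] [ 1.92177561e-01  9.81359471e-01 -1.10461317e-03 -3.92965968e-04] 0.022
scene cam at [ 0.934 -0.649  0.865]
scene bar 0.57 [ 0.5848 -0.025   0.1304]
scene bar_grip 0.92 [ 0.587  -0.0221  0.1325]
scene bar_disc 0.87 [ 0.5835 -0.0266  0.1296]
scene foot 0.96 [ 0.5364 -0.2323  0.0346]
scene block 0.7 [ 0.5934 -0.0379  0.0345]
scene block 0.52 [0.5098 0.1126 0.0298]
scene mounted 0.58 [0.5465 0.2376 0.0354]
scene cubes 0.61 [0.5089 0.1107 0.0313]
scene spool 0.73 [0.4149 0.1642 0.0317]
scene tin 0.92 [ 0.7041 -0.0036  0.0397]
scene tin 0.78 [ 0.5509 -0.1273  0.0269]
scene tin2 0.92 [ 0.7041 -0.0036  0.0397]
scene tin2 0.78 [ 0.5509 -0.1273  0.0269]
scene tray 0.93 [0.7347 0.185  0.0097]
scene tray 0.58 [ 0.4011 -0.1247  0.0117]
side cam at [0.421 0.791 0.761]
side bar_grip 0.79 [ 0.5801 -0.0167  0.1291]
side bar_disc 0.65 [ 0.5833 -0.0142  0.1317]
side bar_disc 0.35 [0.6972 0.0184 0.0335]
side foot 0.73 [ 0.5153 -0.2045  0.0281]
side foot_top 0.92 [ 0.5205 -0.2003  0.0266]
side block 0.85 [0.5811 0.0029 0.0295]
side mounted 0.92 [0.537  0.2672 0.0261]
side cubes 0.69 [0.695  0.0196 0.0323]
side cubes 0.68 [0.5062 0.1403 0.0386]
side spool 0.88 [0.4061 0.1762 0.0401]
side spool 0.68 [ 0.74   -0.1563  0.0044]
side tin 0.57 [ 0.5388 -0.1093  0.0246]
side tin2 0.57 [ 0.5388 -0.1093  0.0246]
side tray 0.6 [0.737  0.1809 0.0124]
wrist cam at [0.193 0.65  0.374]
```

View pics/scene0.png

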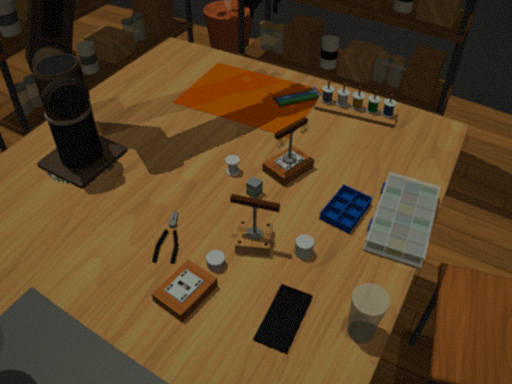

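View pics/side0.png

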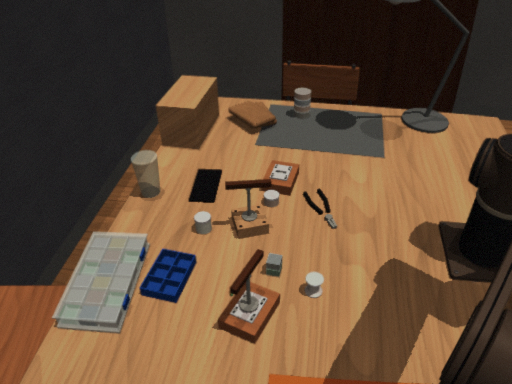

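The scene view shows the loose bar (cross bar ends about (232,199)–(279,207)) in its block, and the empty foot at (185,288) with its slot plate. The side view shows the same bar at (248,184) and the foot at (281,175). Next I work out the yaws from the pixels and the first move.

Run:
```python
from h import *
s=ctrl.get_state(); Rt=R.from_quat(s["tcp_rot"]).as_matrix(); t=s["eef_pos"]
p=ctrl.read_camera("scene")
a,b=ray(p,(232,199),.1335),ray(p,(279,207),.1335); print("bar scene",a,b,np.degrees(np.arctan2(*(b-a)[1::-1])))
q=ctrl.read_camera("side")
a,b=ray(q,(226,185),.1335),ray(q,(271,184),.1335); print("bar side",a,b,np.degrees(np.arctan2(*(b-a)[1::-1])))
def big(p,c,r,n,f=5):
    im=cv2.cvtColor(p["color"],cv2.COLOR_RGB2BGR)[c[1]-r:c[1]+r,c[0]-r:c[0]+r]; return cv2.resize(im,(400,400),interpolation=cv2.INTER_CUBIC)
A=[big(p,(185,290),40,0),big(q,(281,176),30,0)]
cv2.imwrite("pics/foot.png",np.hstack(A))
E=np.array(ctrl.read_camera("wrist")["extrinsics"]); Rc=E[:3,:3].T; c=-Rc@E[:3,3]
print("cam in tool",Rt.T@(c-t),"axes",(Rt.T@Rc).round(3))
print("tool axes",Rt.round(3))
```

```text
bar scene [ 0.5371796  -0.03555657  0.1335    ] [ 0.63737992 -0.00573779  0.1335    ] 16.5725682485763
bar side [ 0.63545706 -0.00819355  0.1335    ] [ 0.52980379 -0.02690153  0.1335    ] -169.95873915717226
cam in tool [ 0.06689759 -0.00030375 -0.12072762] axes [[ 0.001 -0.964 -0.265]
 [ 1.     0.001 -0.001]
 [ 0.001 -0.265  0.964]]
tool axes [[-0.926  0.377  0.   ]
 [ 0.377  0.926 -0.   ]
 [-0.    -0.    -1.   ]]
```

View pics/foot.png

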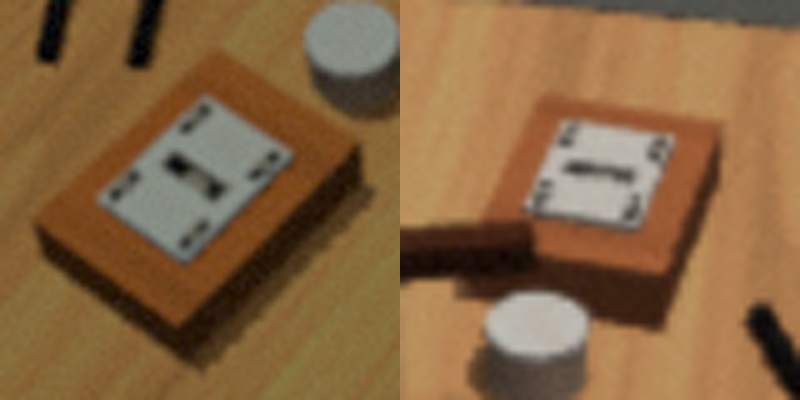

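The foot crop shows the oak top's corners at about (212,50), (360,145), (180,325) and (35,225), with the slot running along the short side at (196,175), close to the plate's centre.

```bash
cat >> h.py <<'E'
def move_to(xyz,az):
    "print the total move in the tool frame: turn about tool z (deg), shift mm; az=azimuth of tool y"
    s=ctrl.get_state(); Rt=R.from_quat(s["tcp_rot"]).as_matrix(); cur=np.degrees(np.arctan2(Rt[1,1],Rt[0,1]))
    y=np.array([np.cos(np.radians(az)),np.sin(np.radians(az)),0]); z=np.array([0,0,-1.]); T=np.c_[np.cross(y,z),y,z]
    print("turn",np.degrees(R.from_matrix(Rt.T@T).as_rotvec()).round(2),"shift",(1e3*Rt.T@(np.array(xyz)-s["eef_pos"])).round(1),"az",cur.round(2))
E
python3 - <<'E'
from h import *
p=ctrl.read_camera("scene")
c=[ray(p,(145+u/5,250+v/5),.030) for u,v in [(212,50),(360,145),(180,325),(35,225)]]
for i in range(4):
    d=c[(i+1)%4]-c[i]; print(c[i].round(4),np.linalg.norm(d).round(4),np.degrees(np.arctan2(d[1],d[0])).round(1))
print("centre",np.mean(c,0), "slot",ray(p,(145+196/5,250+175/5),.034))
q=ctrl.read_camera("side")
for uv in [(251+135*.15,146+95*.15),(251+322*.15,146+125*.15),(251+262*.15,146+265*.15)]: print(ray(q,uv,.03))
move_to([.50,-.03,.253],103)
E
```

```text
[ 0.4951 -0.1616  0.03  ] 0.085 -6.7
[ 0.5795 -0.1715  0.03  ] 0.1131 -97.6
[ 0.5645 -0.2836  0.03  ] 0.0809 174.3
[ 0.484  -0.2756  0.03  ] 0.1145 84.4
centre [ 0.53074782 -0.22303361  0.03      ] slot [ 0.52962025 -0.22201181  0.034     ]
[ 0.56280502 -0.27833513  0.03      ]
[ 0.47779175 -0.26636639  0.03      ]
[ 0.49391944 -0.16138523  0.03      ]
turn [ -0.    -0.   -35.16] shift [-4.744e+02 -5.141e+02  3.000e-01] az 67.84
```

The manual's scale: shifts go in shares of 750 mm and turns go in shares of 180 degrees. Converting my numbers, -334 mm / 750 = -0.4453, -289 mm / 750 = -0.3853, -35.2 degrees / 180 = -0.1956.

Emit:
send_rows --rows "0 0 -0.0167 -0.0307 -0.0267 0 1;0 0 -0.0444 -0.0853 -0.0733 0 1;0 0 -0.0722 -0.1453 -0.1253 0 1;0 0 -0.1 -0.2053 -0.1773 0 1;0 0 -0.1278 -0.2653 -0.2293 0 1;0 0 -0.1556 -0.3253 -0.2813 0 1;0 0 -0.1778 -0.3853 -0.3333 0 1;0 0 -0.1956 -0.4453 -0.3853 0 1"

```text
time: 3.2
eef_pos: [0.4555, 0.2297, 0.2538]
tcp_rot: [-0.115, 0.993, 0.0, 0.001]
contact_force: [0.5, 1.1, 0.5]
opening: 1.002
finger_force: 0.0
```

Run:
```python
from h import *
print(ctrl.get_state()["eef_pos"]); move_to([.583,-.02,.253],103)
```

```text
[0.45554094 0.22974697 0.25375917]
turn [0.01 0.07 0.16] shift [ -67.3 -272.2    0.8] az 103.16
```

To row units: -272 mm / 750 = -0.3627, -260 mm / 750 = -0.3467.

Emit:
send_rows --rows "0 0 0 -0.0187 -0.0747 0 1;0 0 0 -0.0387 -0.1533 0 1;0 0 0 -0.0573 -0.232 0 1;0 0 0 -0.0747 -0.3027 0 1;0 0 0 -0.0853 -0.3467 0 1;0 0 0 -0.0893 -0.3627 0 1;0 0 0 -0.0893 -0.3627 0 1"

```text
time: 4.08
eef_pos: [0.5815, -0.0183, 0.2532]
tcp_rot: [-0.113, 0.994, 0.0, -0.0]
contact_force: [-0.1, 0.9, 0.1]
opening: 0.996
finger_force: 0.0
```

Run:
```python
from h import *
print(ctrl.get_state()["eef_pos"])
p=ctrl.read_camera("wrist"); save(p,"w1.png")
for t in ["bar_grip","bar_disc","foot_top"]:
    for d in ctrl.look_for(p,t)[:1]: print(t,d["p"],toworld(p,d["position"]).round(4))
```

```text
[ 0.58145712 -0.01833259  0.25320801]
bar_grip 0.83 [ 0.5812 -0.0199  0.1411]
bar_disc 0.65 [ 0.5819 -0.0236  0.1435]
foot_top 0.94 [ 0.5263 -0.2181  0.032 ]
```

View pics/w1.png

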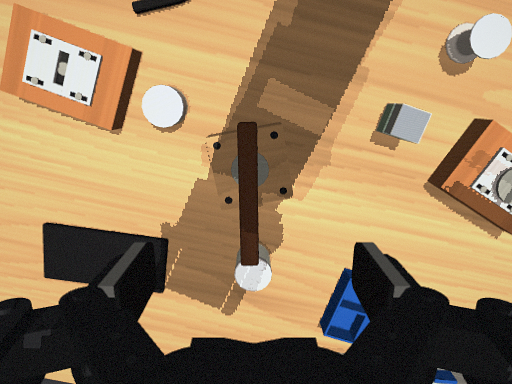

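The wrist view shows the cross bar from about (248,122) to (250,265), and the foot's slot at (62,66). I'll measure the bar precisely.

Run:
```python
from h import *
p=ctrl.read_camera("wrist"); im=p["color"].astype(int)
m=np.zeros(im.shape[:2],np.uint8); sub=im[115:272,225:275]; m[115:272,225:275]=(sub.sum(2)<150)
n,l,st,_=cv2.connectedComponentsWithStats(m); k=1+st[1:,4].argmax(); print(st[k])
r=cv2.minAreaRect(np.argwhere(l==k)[:,::-1].astype(np.float32)); print(r)
b=cv2.boxPoints(r); w=np.array([ray(p,x,.1415) for x in b]); print(w.round(4))
L=sorted([(np.linalg.norm(w[i]-w[(i+1)%4]),np.degrees(np.arctan2(*(w[(i+1)%4]-w[i])[1::-1]))) for i in range(4)]); print(L)
c=w.mean(0); print("c",c)
# foot plate corners guess
f=[ray(p,x,.034) for x in [(33,30),(103,55),(92,105),(24,82)]]; print(np.round(f,4)); print("slot",ray(p,(62,67),.034))
```

```text
[ 235  122   22  143 2671]
((245.67025756835938, 193.00350952148438), (142.16217041015625, 20.020143508911133), 89.39049530029297)
[[ 0.5325 -0.042   0.1415]
 [ 0.5292 -0.0285  0.1415]
 [ 0.6345 -0.0025  0.1415]
 [ 0.6382 -0.0177  0.1415]]
[(np.float64(0.01383418319293815), np.float64(103.77696153494928)), (np.float64(0.015573771837223839), np.float64(-76.12643361431691)), (np.float64(0.10838716305924413), np.float64(13.873970427592623)), (np.float64(0.10842443263303513), np.float64(-167.04534727518146))]
c [ 0.58360237 -0.02267824  0.1415    ]
[[ 0.4997 -0.2517  0.034 ]
 [ 0.5071 -0.1838  0.034 ]
 [ 0.5563 -0.1892  0.034 ]
 [ 0.5494 -0.2575  0.034 ]]
slot [ 0.52692648 -0.22172487  0.034     ]
```

Run:
```python
from h import *
print(ctrl.get_state()["eef_pos"]); move_to([.5836,-.0225,.1365],103.4)
```

```text
[ 0.58112098 -0.01706941  0.25341277]
turn [ 0.01 -0.   -0.26] shift [ -1.2  -5.9 116.9] az 103.14
```

To row units: 117 mm / 750 = 0.156, 114 mm / 750 = 0.152, -0.3 degrees / 180 = -0.0017.

Emit:
send_rows --rows "0 0 -0.0017 -0.0013 -0.0073 0.04 1;0 0 -0.0017 -0.0013 -0.0073 0.0933 1;0 0 -0.0017 -0.0013 -0.0073 0.1333 1;0 0 -0.0017 -0.0013 -0.0073 0.152 0.6;0 0 -0.0017 -0.0013 -0.0073 0.156 0.2;0 0 -0.0017 -0.0013 -0.0073 0.156 -0.2" --grip_force 30

```text
time: 5.08
eef_pos: [0.5845, -0.0235, 0.1376]
tcp_rot: [-0.116, 0.993, -0.0, 0.001]
contact_force: [0.1, -0.3, 1.1]
opening: 0.407
finger_force: 0.0
```

Emit:
send_rows --rows "0 0 0 0 0 0 -1;0 0 0 0 0 0 -1;0 0 0 0 0 0 -1;0 0 0 0 0 0 -1;0 0 0 0 0 0 -1" --grip_force 50

```text
time: 5.7
eef_pos: [0.5847, -0.0235, 0.1379]
tcp_rot: [-0.116, 0.993, -0.0, 0.001]
contact_force: [-0.1, 1.3, 6.1]
opening: 0.158
finger_force: 50.8
```

To row units: -112 mm / 750 = -0.1493, -95 mm / 750 = -0.1267, 19.7 degrees / 180 = 0.1094.

Emit:
send_rows --rows "0 0 0 0 0 -0.008 -1;0 0 0 0 0 -0.0293 -1;0 0 0 0 0 -0.06 -1;0 0 0.0167 0.0107 -0.016 -0.0867 -1;0 0 0.0444 0.0347 -0.0507 -0.0933 -1;0 0 0.0778 0.0613 -0.088 -0.0933 -1;0 0 0.1 0.088 -0.1267 -0.0933 -1;0 0 0.1094 0.104 -0.1493 -0.0933 -1" --grip_force 80

```text
time: 6.7
eef_pos: [0.5326, -0.1527, 0.2071]
tcp_rot: [0.058, 0.998, -0.0, 0.0]
contact_force: [-0.5, -0.5, -1.3]
opening: 0.146
finger_force: 78.2
```

Emit:
send_rows --rows "0 0 0 0 0 0 -1;0 0 0 0 0 0 -1"

```text
time: 6.95
eef_pos: [0.5336, -0.1506, 0.2067]
tcp_rot: [0.056, 0.998, 0.0, 0.0]
contact_force: [-0.7, 1.0, -0.4]
opening: 0.143
finger_force: 78.2
```

Run:
```python
from h import *
s=ctrl.get_state(); print(s["eef_pos"],s["contact_force"]); move_to(s["eef_pos"],83.7)
p=ctrl.read_camera("wrist"); save(p,"w2.png")
for t in ["foot_top","foot","bar_disc"]:
    for d in ctrl.look_for(p,t)[:1]: print(t,d["p"],toworld(p,d["position"]).round(4))
cv2.imwrite("pics/w2b.png",cv2.resize(cv2.imread("pics/w2.png"),(800,600),interpolation=cv2.INTER_CUBIC))
```

```text
[ 0.5335932  -0.15056023  0.20669741] [-0.71438364  0.96418687 -0.4108492 ]
turn [ 0.01  0.02 -0.11] shift [0. 0. 0.] az 83.59
foot_top 0.7 [ 0.5222 -0.2271  0.0353]
foot 0.73 [ 0.5202 -0.2255  0.0335]
bar_disc 0.88 [ 0.5201 -0.152   0.2104]
```

View pics/w2b.png

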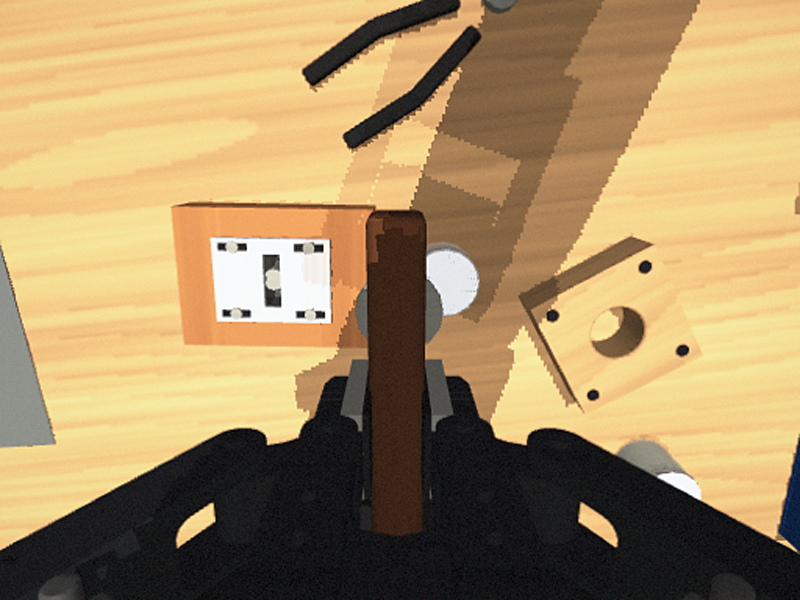

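The bar hangs upright in the grip. The foot's plate spans about (210,238)–(332,323) in the 800-px view and the slot runs (263,255)–(281,307), next to the bar. I'll segment both.

Run:
```python
from h import *
p=ctrl.read_camera("wrist"); save(p,"w3.png"); im=p["color"].astype(int)
k=1/1.5625; x0,x1,y0,y1=[int(v*k) for v in (190,350,225,335)]
sub=im[y0:y1,x0:x1]; sat=sub.max(2)-sub.min(2); 
m=((sub.min(2)>150)&(sat<60)).astype(np.uint8); m=cv2.morphologyEx(m,cv2.MORPH_OPEN,np.ones((3,3)))
n,l,st,_=cv2.connectedComponentsWithStats(m); kk=1+st[1:,4].argmax()
h=cv2.convexHull(np.argwhere(l==kk)[:,::-1].astype(np.float32)+[x0,y0]).astype(np.float32)[:,0]
w=np.array([ray(p,u,.034)[:2] for u in h],np.float32)*1e3
r=cv2.minAreaRect(w); print("plate",r)
d=(sub.sum(2)<140).astype(np.uint8); n,l,st,ce=cv2.connectedComponentsWithStats(d)
for i in range(1,n):
    if st[i,4]>5: print(st[i],ce[i]+[x0,y0],ray(p,ce[i]+[x0,y0],.034)[:2].round(4))
a=[(263,255),(281,255),(281,307),(263,307)]
w=np.array([ray(p,np.array(u)*k,.034)[:2] for u in a]); print("slot by eye",w.round(4).tolist(),w.mean(0))
# block front-left edges
for u in [(172,206),(184,345)]: print(ray(p,np.array(u)*k,.03).round(4))
# disc circle position of held bar
t=ctrl.get_state()["eef_pos"]; print(t,proj(p,[[t[0],t[1],t[2]-.003+.008],[t[0],t[1],t[2]-.003-.0975]])/k)
```

```text
Traceback (most recent call last):
cv2.error: OpenCV(4.12.0) /io/opencv/modules/imgproc/src/convhull.cpp:143: error: (-215:Assertion failed) total >= 0 && (depth == CV_32F || depth == CV_32S) in function 'convexHull'
```

Run:
```python
from h import *
p=ctrl.read_camera("wrist"); im=p["color"].astype(int)
k=1/1.5625; x0,x1,y0,y1=[int(v*k) for v in (190,350,225,335)]
sub=im[y0:y1,x0:x1]; sat=sub.max(2)-sub.min(2); 
m=((sub.min(2)>150)&(sat<60)).astype(np.uint8); m=cv2.morphologyEx(m,cv2.MORPH_OPEN,np.ones((3,3)))
n,l,st,_=cv2.connectedComponentsWithStats(m); kk=1+st[1:,4].argmax()
h=cv2.convexHull((np.argwhere(l==kk)[:,::-1]+[x0,y0]).astype(np.float32))[:,0]
w=np.array([ray(p,u,.034)[:2] for u in h],np.float32)*1e3
print("plate",cv2.minAreaRect(w.astype(np.float32)))
d=(sub.sum(2)<140).astype(np.uint8); n,l,st,ce=cv2.connectedComponentsWithStats(d)
for i in range(1,n):
    if st[i,4]>5: print(st[i],ce[i]+[x0,y0],ray(p,ce[i]+[x0,y0],.034)[:2].round(4))
a=[(263,255),(281,255),(281,307),(263,307)]
w=np.array([ray(p,np.array(u)*k,.034)[:2] for u in a]); print("slot by eye",w.round(4).tolist(),w.mean(0))
for u in [(172,206),(184,345)]: print(ray(p,np.array(u)*k,.03).round(4))
t=ctrl.get_state()["eef_pos"]; print(t,proj(p,[[t[0],t[1],t[2]-.003+.008],[t[0],t[1],t[2]-.003-.0975]])/k)
```

```text
plate ((527.8172607421875, -223.80438232421875), (68.19938659667969, 50.624603271484375), 82.62934112548828)
[18 12  4  3 12] [140.5 157. ] [ 0.5044 -0.2491]
[31 12  5  3 15] [154. 157.] [ 0.5058 -0.237 ]
[67 12  5  4 16] [189.5625 157.5625] [ 0.5098 -0.2054]
[79 13  6  4 16] [202.8125 158.125 ] [ 0.5116 -0.1936]
[48 40  6  3  6] [171.5        185.33333333] [ 0.5333 -0.2259]
[49 46  5  5 19] [171.47368421 191.73684211] [ 0.5393 -0.227 ]
[56 46  2  5  6] [177.83333333 191.66666667] [ 0.5399 -0.2212]
[21 54  4  4 13] [143.38461538 199.84615385] [ 0.5442 -0.2544]
[33 55  5  3 13] [156.30769231 199.92307692] [ 0.5456 -0.2424]
[68 55  5  4 16] [191.3125 200.1875] [ 0.5494 -0.2101]
[81 56  5  3 15] [204. 201.] [ 0.5514 -0.1985]
slot by eye [[0.5127, -0.2252], [0.5139, -0.2149], [0.5447, -0.2201], [0.5435, -0.2307]] [ 0.52868531 -0.2227224 ]
[ 0.4797 -0.2731  0.03  ]
[ 0.5632 -0.2845  0.03  ]
[ 0.53384301 -0.14991954  0.20630105] [[397.42717089 434.24506401]
 [397.00344583 312.41375809]]
```

Run:
```python
from h import *
P=[ctrl.get_state()["eef_pos"]]
for _ in range(3): ctrl.read_camera("wrist"); P.append(ctrl.get_state()["eef_pos"])
print(np.array(P).round(4)); move_to([.5287,-.2227,.162],82.6)
```

```text
[[ 0.5338 -0.1499  0.2063]
 [ 0.5338 -0.15    0.2063]
 [ 0.5338 -0.1501  0.2063]
 [ 0.5338 -0.1502  0.2063]]
turn [ 0.   -0.01  1.07] shift [ -2.9 -72.6  44.3] az 83.67
```

To row units: -72.6 mm / 750 = -0.0968, -66 mm / 750 = -0.088, 1 degrees / 180 = 0.0056.

Emit:
send_rows --rows "0 0 0.0028 -0.0013 -0.0267 0 -1;0 0 0.0056 -0.0027 -0.064 0.0067 -1;0 0 0.0056 -0.004 -0.088 0.0213 -1;0 0 0.0056 -0.004 -0.0968 0.04 -1;0 0 0.0056 -0.004 -0.0968 0.0533 -1;0 0 0.0056 -0.004 -0.0968 0.0587 -1;0 0 0.0056 -0.004 -0.0968 0.0587 -1"

```text
time: 8.28
eef_pos: [0.5286, -0.2223, 0.1619]
tcp_rot: [0.064, 0.998, 0.0, -0.0]
contact_force: [0.7, -0.2, -1.3]
opening: 0.147
finger_force: 78.2
```

Run:
```python
from h import *
p=ctrl.read_camera("wrist"); s=ctrl.get_state(); print(s["eef_pos"],s["contact_force"],s["wrist_torque"])
q=ctrl.read_camera("scene"); r=ctrl.read_camera("side")
def big(p,c,r): return cv2.resize(cv2.cvtColor(p["color"],cv2.COLOR_RGB2BGR)[c[1]-r:c[1]+r,c[0]-r:c[0]+r],(400,400),interpolation=cv2.INTER_CUBIC)
cv2.imwrite("pics/pre.png",np.hstack([big(q,(188,275),40),big(r,(281,160),40)]))
t=s["eef_pos"]; move_to(t,82.6)
```

```text
[ 0.52885856 -0.22245471  0.16244237] [-0.08516771  0.30000084 -1.00407832] [-0.0150004   0.02918183  0.00183429]
turn [-0.03  0.06  0.08] shift [0.2 0.3 0.5] az 82.68
```

View pics/pre.png

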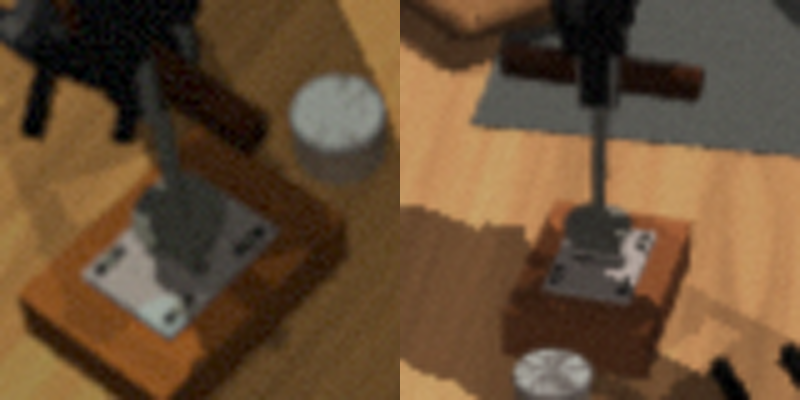

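The disc and T-foot hang over the middle of the plate in both views. I now feel downward.

To row units: 8 mm / 750 = 0.0107, 7.5 mm / 750 = 0.01.

Emit:
send_rows --rows "0 0 0 0 0 0.004 -1;0 0 0 0 0 0.008 -1;0 0 0 0 0 0.0093 -1;0 0 0 0 0 0.01 -1;0 0 0 0 0 0.0107 -1;0 0 0 0 0 0.0107 -1"

```text
time: 9.18
eef_pos: [0.5287, -0.223, 0.1544]
tcp_rot: [0.064, 0.998, -0.0, 0.0]
contact_force: [0.0, -1.4, -0.4]
opening: 0.148
finger_force: 78.2
```

Emit:
send_rows --rows "0 0 0 0 0 0.0007 -1;0 0 0 0 0 0.0013 -1;0 0 0 0 0 0.0013 -1"

```text
time: 9.55
eef_pos: [0.5289, -0.2232, 0.1541]
tcp_rot: [0.064, 0.998, -0.0, 0.0]
contact_force: [-1.2, 0.4, 3.2]
opening: 0.15
finger_force: 78.8
```

To row units: 0.5 mm / 750 = 0.0007.

Emit:
send_rows --rows "0 0 0 0 0 0.0007 -1;0 0 0 0 0 0.0007 -1;0 0 0 0 0 0.0007 -1"

```text
time: 9.93
eef_pos: [0.5291, -0.2233, 0.154]
tcp_rot: [0.064, 0.998, -0.0, 0.001]
contact_force: [-1.5, 0.5, 5.6]
opening: 0.145
finger_force: 79.2
```

To row units: 1.5 mm / 750 = 0.002, 1 mm / 750 = 0.0013.

Emit:
send_rows --rows "0 0 0 0 0.0007 -0.0003 -1;0 0 0 0 0.0013 -0.0003 -1;0 0 0 0 0.002 -0.0003 -1;0 0 0 0 0.002 -0.0003 -1;0 0 0 0 0.002 -0.0003 -1"

```text
time: 10.55
eef_pos: [0.5292, -0.2224, 0.154]
tcp_rot: [0.064, 0.998, -0.001, 0.001]
contact_force: [-0.9, -1.8, 4.5]
opening: 0.147
finger_force: 79.2
```

```bash
python3 -c "
from h import *
s=ctrl.get_state(); print(s['eef_pos'],s['contact_force'],s['wrist_torque'])"
```

```text
[ 0.52920571 -0.22240448  0.1540469 ] [-0.86066443 -1.7974735   4.45405904] [-0.22857257  0.36260487 -0.02569533]
```

To row units: 1.5 mm / 750 = 0.002, 1 mm / 750 = 0.0013.

Emit:
send_rows --rows "0 0 0 0 0.0007 0 -1;0 0 0 0 0.0013 0 -1;0 0 0 0 0.002 0 -1;0 0 0 0 0.002 0 -1"

```text
time: 11.05
eef_pos: [0.5293, -0.2216, 0.1541]
tcp_rot: [0.064, 0.998, -0.002, 0.001]
contact_force: [-1.7, -2.7, 5.4]
opening: 0.148
finger_force: 79.2
```

To row units: 1.5 mm / 750 = 0.002, 1 mm / 750 = 0.0013.

Emit:
send_rows --rows "0 0 0 0 0.0007 0 -1;0 0 0 0 0.0013 0 -1;0 0 0 0 0.002 0 -1;0 0 0 0 0.002 0 -1"

```text
time: 11.55
eef_pos: [0.5297, -0.2201, 0.1543]
tcp_rot: [0.064, 0.998, -0.002, 0.001]
contact_force: [-0.9, -2.9, 5.5]
opening: 0.147
finger_force: 79.2
```

To row units: 1.5 mm / 750 = 0.002, 1 mm / 750 = 0.0013.

Emit:
send_rows --rows "0 0 0 0 0.0007 0 -1;0 0 0 0 0.0013 0 -1;0 0 0 0 0.002 0 -1;0 0 0 0 0.002 0 -1"

```text
time: 12.05
eef_pos: [0.5302, -0.2183, 0.1542]
tcp_rot: [0.064, 0.998, -0.002, 0.001]
contact_force: [-1.2, -2.4, 5.1]
opening: 0.142
finger_force: 79.2
```

To row units: 1.5 mm / 750 = 0.002, 1 mm / 750 = 0.0013.

Emit:
send_rows --rows "0 0 0 0 0.0007 0 -1;0 0 0 0 0.0013 0 -1;0 0 0 0 0.002 0 -1;0 0 0 0 0.002 0 -1"

```text
time: 12.55
eef_pos: [0.5304, -0.2172, 0.1543]
tcp_rot: [0.064, 0.998, -0.002, 0.001]
contact_force: [-0.8, -2.9, 5.2]
opening: 0.146
finger_force: 79.1
```

To row units: 1.5 mm / 750 = 0.002, 1 mm / 750 = 0.0013.

Emit:
send_rows --rows "0 0 0 0 0.0007 0 -1;0 0 0 0 0.0013 0 -1;0 0 0 0 0.002 0 -1;0 0 0 0 0.002 0 -1"

```text
time: 13.05
eef_pos: [0.5306, -0.2157, 0.1543]
tcp_rot: [0.064, 0.998, -0.002, 0.002]
contact_force: [-0.4, -2.4, 5.5]
opening: 0.146
finger_force: 79.1
```

To row units: 1.5 mm / 750 = 0.002, 1 mm / 750 = 0.0013.

Emit:
send_rows --rows "0 0 0 0 0.0007 0 -1;0 0 0 0 0.0013 0 -1;0 0 0 0 0.002 0 -1;0 0 0 0 0.002 0 -1"

```text
time: 13.55
eef_pos: [0.5309, -0.2142, 0.1543]
tcp_rot: [0.064, 0.998, -0.002, 0.002]
contact_force: [0.6, -1.7, 5.6]
opening: 0.143
finger_force: 79.1
```

Emit:
send_rows --rows "0 0 0 0 -0.0053 -0.0027 -1;0 0 0 0 -0.0113 -0.004 -1;0 0 0 0 -0.014 -0.004 -1;0 0 0 0 -0.014 -0.004 -1"

```text
time: 14.05
eef_pos: [0.5283, -0.2228, 0.1553]
tcp_rot: [0.064, 0.998, 0.0, -0.001]
contact_force: [-0.5, -0.0, -1.3]
opening: 0.151
finger_force: 78.3
```

Run:
```python
from h import *
p=ctrl.read_camera("wrist"); s=ctrl.get_state(); save(p,"w4.png"); t=np.array(s["eef_pos"]); Rt=R.from_quat(s["tcp_rot"]).as_matrix(); print(t,s["contact_force"])
E=np.array(p["extrinsics"]); T=np.eye(4);T[:3,:3]=Rt;T[:3,3]=t; CT=E@T
import json; json.dump(CT.tolist(),open("ct.json","w"))
# circle of disc top in tool frame: origin is .1204 ahead of TCP; disc top at -.0185
a=np.linspace(0,2*np.pi,73); 
def circ(cx,cy,rad=.020,z=.1204-.0185): return np.c_[cx+rad*np.cos(a),cy+rad*np.sin(a),0*a+z]
out=[]
for n,c in [("w3",(254,195)),("w4",(254,195))]:
    im=cv2.imread(f"pics/{n}.png"); x0,y0=c[0]-50,c[1]-60; im=cv2.resize(im[y0:y0+120,x0:x0+100],None,fx=4,fy=4,interpolation=cv2.INTER_CUBIC)
    for P,col in [(circ(0,0),(0,255,0))]:
        u=cv2.projectPoints(P.reshape(-1,1,3),cv2.Rodrigues(CT[:3,:3])[0],CT[:3,3],K(p),np.array(p["D"],float))[0].reshape(-1,2)
        cv2.polylines(im,[np.int32((u-[x0,y0]+.5)*4)],True,col,1)
    if n=="w4":
        Rf=R.from_euler("z",-7.4,degrees=True).as_matrix()
        for hx,hy,c0 in [(.025,.034,(.5278,-.2238)),(.042,.058,(.5289,-.2213))]:
            z=.034 if hx<.03 else .03
            W=np.array([[sx*hx,sy*hy,0] for sx,sy in [(1,1),(1,-1),(-1,-1),(-1,1)]])@Rf.T+[*c0,z]
            cv2.polylines(im,[np.int32((proj(p,W)-[x0,y0]+.5)*4)],True,(0,0,255),1)
    out.append(im)
cv2.imwrite("pics/ov.png",np.hstack(out))
```

```text
[ 0.52836267 -0.2227773   0.15548805] [-0.99560465  0.38938262 -1.27512965]
```

View pics/ov.png

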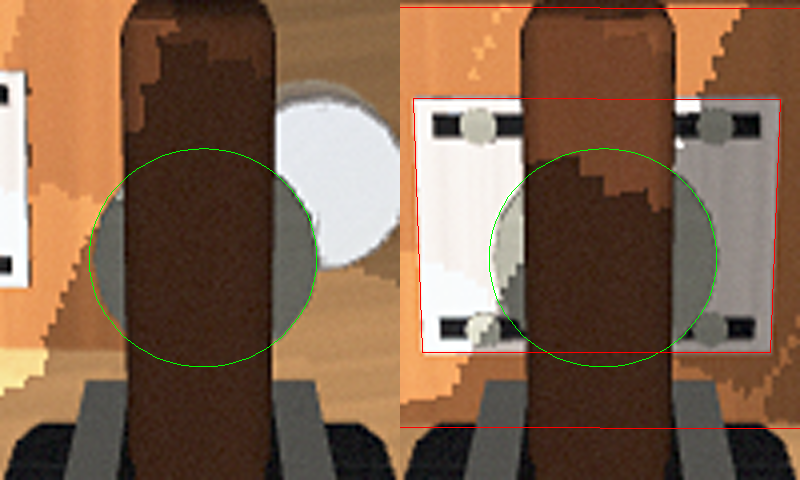

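The overlay shows the predicted disc (green) and the plate and block outlines (red) all fitting the picture. The bar is therefore where I think it is, and the slot must lie a little to −y. I'll search that way.

Emit:
send_rows --rows "0 0 0 0.0004 -0.0013 0.0013 -1;0 0 0 0.0007 -0.0013 0.0027 -1;0 0 0 0.0007 -0.0013 0.0033 -1;0 0 0 0.0007 -0.0013 0.004 -1;0 0 0 0.0007 -0.0013 0.004 -1"

```text
time: 14.72
eef_pos: [0.528, -0.2239, 0.153]
tcp_rot: [0.064, 0.998, 0.0, -0.0]
contact_force: [-0.6, 0.8, -1.8]
opening: 0.144
finger_force: 78.3
```

```bash
python3 -c "
from h import *
s=ctrl.get_state(); print(s['eef_pos'],s['contact_force'],s['wrist_torque'])"
```

```text
[ 0.52800433 -0.22385441  0.15298586] [-0.62962137  0.80333491 -1.76296613] [ 0.00413693 -0.00438025 -0.03954603]
```

To row units: 1 mm / 750 = 0.0013, 0.5 mm / 750 = 0.0007.

Emit:
send_rows --rows "0 0 0 0 0 0.0007 -1;0 0 0 0 0 0.0013 -1;0 0 0 0 0 0.0013 -1"

```text
time: 15.1
eef_pos: [0.528, -0.2239, 0.152]
tcp_rot: [0.064, 0.998, 0.0, -0.0]
contact_force: [-0.3, -0.6, -1.6]
opening: 0.144
finger_force: 78.3
```

It is through the slot. Next, down to the spring.

To row units: 2.6 mm / 750 = 0.0035, 2 mm / 750 = 0.0027.

Emit:
send_rows --rows "0 0 0 0 0 0.0009 -1;0 0 0 0 0 0.0019 -1;0 0 0 0 0 0.0027 -1;0 0 0 0 0 0.0035 -1;0 0 0 0 0 0.0035 -1"

```text
time: 15.72
eef_pos: [0.5283, -0.2241, 0.1503]
tcp_rot: [0.064, 0.998, -0.0, 0.0]
contact_force: [-0.6, 0.9, 3.5]
opening: 0.15
finger_force: 78.9
```

To row units: 3 mm / 750 = 0.004, 2 mm / 750 = 0.0027.

Emit:
send_rows --rows "0 0 0 0 0 0.0013 -1;0 0 0 0 0 0.0027 -1;0 0 0 0 0 0.004 -1;0 0 0 0 0 0.004 -1"

```text
time: 16.23
eef_pos: [0.5284, -0.2242, 0.1473]
tcp_rot: [0.064, 0.998, -0.0, 0.001]
contact_force: [-1.4, 1.1, 5.3]
opening: 0.145
finger_force: 79.2
```

To row units: 5.5 mm / 750 = 0.0073, 5 mm / 750 = 0.0067.

Emit:
send_rows --rows "0 0 0 0 0 0.0013 -1;0 0 0 0 0 0.0027 -1;0 0 0 0 0 0.004 -1;0 0 0 0 0 0.0053 -1;0 0 0 0 0 0.0067 -1;0 0 0 0 0 0.0073 -1;0 0 0 0 0 0.0073 -1"

```text
time: 17.1
eef_pos: [0.5286, -0.2243, 0.1425]
tcp_rot: [0.064, 0.998, -0.0, 0.001]
contact_force: [-1.3, 0.5, 8.2]
opening: 0.147
finger_force: 79.6
```

Emit:
send_rows --rows "0 0 0 0 0 0.0008 -1;0 0 0 0 0 0.0016 -1;0 0 0 0 0 0.0016 -1"

```text
time: 17.48
eef_pos: [0.5287, -0.2243, 0.1415]
tcp_rot: [0.064, 0.998, -0.0, 0.001]
contact_force: [-2.2, 0.9, 9.5]
opening: 0.146
finger_force: 79.7
```

To row units: 0.5 mm / 750 = 0.0007, 0.4 mm / 750 = 0.0005, 8 degrees / 180 = 0.0444.

Emit:
send_rows --rows "0 0 0 0 0 0.0005 -1;0 0 0.0111 0 0 0.0007 -1;0 0 0.0278 0 0 0.0007 -1;0 0 0.0444 0 0 0.0007 -1;0 0 0.0444 0 0 0.0007 -1"

```text
time: 18.1
eef_pos: [0.5289, -0.2246, 0.1413]
tcp_rot: [0.134, 0.991, -0.001, 0.001]
contact_force: [-0.9, 0.6, 9.4]
opening: 0.147
finger_force: 79.7
```

```bash
python3 -c "
from h import *
s=ctrl.get_state(); print(s['eef_pos'],s['contact_force'],s['wrist_torque'],s['qpos']); move_to(s['eef_pos'],-7.4)"
```

```text
[ 0.52893822 -0.22456348  0.14128415] [-0.93778083  0.57605075  9.3941141 ] [ 0.17019479  0.46676744 -0.01208925] [-5.77924625e-01  1.85047886e-01  1.91566972e+00 -2.14522397e-04
  1.03807100e+00 -1.88036886e+00]
turn [6.000e-02 1.700e-01 8.203e+01] shift [0. 0. 0.] az 74.63
```

To row units: 30 degrees / 180 = 0.1667.

Emit:
send_rows --rows "0 0 0.0278 0 0 0 -1;0 0 0.0556 0 0 0 -1;0 0 0.0833 0 0 0 -1;0 0 0.1111 0 0 0 -1;0 0 0.1389 0 0 0 -1;0 0 0.1667 0 0 0 -1;0 0 0.1667 0 0 0 -1"

```text
time: 18.98
eef_pos: [0.5294, -0.225, 0.1416]
tcp_rot: [0.386, 0.923, -0.001, 0.002]
contact_force: [-1.1, -0.3, 8.7]
opening: 0.148
finger_force: 79.7
```

```bash
python3 -c "
from h import *
s=ctrl.get_state(); print(s['eef_pos'],s['contact_force'],s['wrist_torque']); move_to(s['eef_pos'],-7.4)"
```

```text
[ 0.52936872 -0.22500792  0.14157676] [-1.08696423 -0.32824318  8.71379037] [ 0.04081058  0.2416339  -0.02343349]
turn [ 0.15  0.24 52.01] shift [0. 0. 0.] az 44.61
```

To row units: 0.3 mm / 750 = 0.0004, 0.2 mm / 750 = 0.0003, 46 degrees / 180 = 0.2556.

Emit:
send_rows --rows "0 0 0.0333 0 0 0.0003 -1;0 0 0.0667 0 0 0.0004 -1;0 0 0.1 0 0 0.0004 -1;0 0 0.1333 0 0 0.0004 -1;0 0 0.1667 0 0 0.0004 -1;0 0 0.2 0 0 0.0004 -1;0 0 0.2333 0 0 0.0004 -1;0 0 0.2556 0 0 0.0004 -1"

```text
time: 19.98
eef_pos: [0.529, -0.2245, 0.1412]
tcp_rot: [0.716, 0.698, 0.0, 0.001]
contact_force: [-2.0, 1.0, 9.5]
opening: 0.146
finger_force: 79.8
```

To row units: 6 degrees / 180 = 0.0333.

Emit:
send_rows --rows "0 0 0.0111 0 0 0 -1;0 0 0.0222 0 0 0 -1;0 0 0.0333 0 0 0 -1;0 0 0.0333 0 0 0 -1"

```text
time: 20.48
eef_pos: [0.5286, -0.2243, 0.1411]
tcp_rot: [0.751, 0.66, 0.0, 0.001]
contact_force: [-2.5, 1.5, 10.9]
opening: 0.153
finger_force: 80.0
```

```bash
python3 -c "
from h import *
s=ctrl.get_state(); print(s['eef_pos'],s['contact_force'],s['wrist_torque']); move_to(s['eef_pos'],-7.4)"
```

```text
[ 0.5286317  -0.22431432  0.14113407] [-2.49230037  1.52090681 10.88864643] [0.36247237 0.63024194 0.090081  ]
turn [0.06 0.05 0.06] shift [0. 0. 0.] az -7.34
```

To row units: 3 degrees / 180 = 0.0167.

Emit:
send_rows --rows "0 0 0.0056 0 0 0 -1;0 0 0.0111 0 0 0 -1;0 0 0.0167 0 0 0 -1;0 0 0.0167 0 0 0 -1"

```text
time: 20.98
eef_pos: [0.5284, -0.2242, 0.1411]
tcp_rot: [0.768, 0.641, -0.0, 0.0]
contact_force: [-2.5, 1.3, 10.7]
opening: 0.148
finger_force: 80.0
```

```bash
python3 -c "
from h import *
s=ctrl.get_state(); print(s['eef_pos'],s['contact_force'],s['wrist_torque']); move_to(s['eef_pos'],-7.4)"
```

```text
[ 0.52840669 -0.22419302  0.14107576] [-2.49965438  1.28778996 10.68872095] [0.46756322 0.88431225 0.0275024 ]
turn [ 0.02  0.03 -2.93] shift [0. 0. 0.] az -10.33
```

To row units: 2 degrees / 180 = 0.0111.

Emit:
send_rows --rows "0 0 0.0056 0 0 0 -1;0 0 0.0111 0 0 0 -1;0 0 0.0111 0 0 0 -1"

```text
time: 21.35
eef_pos: [0.5283, -0.2241, 0.1411]
tcp_rot: [0.779, 0.627, -0.0, 0.0]
contact_force: [-3.7, 2.0, 11.6]
opening: 0.146
finger_force: 80.0
```

```bash
python3 -c "
from h import *
s=ctrl.get_state(); print(s['eef_pos'],s['contact_force'],s['wrist_torque']); move_to(s['eef_pos'],-7.4)"
```

```text
[ 0.52825187 -0.22411851  0.14108921] [-3.65529168  1.97922694 11.61780418] [0.48802107 0.93019654 0.09358129]
turn [-0.01  0.02 -4.92] shift [0. 0. 0.] az -12.32
```

To row units: 2 degrees / 180 = 0.0111.

Emit:
send_rows --rows "0 0 0.0056 0 0 0 -1;0 0 0.0111 0 0 0 -1;0 0 0.0111 0 0 0 -1"

```text
time: 21.72
eef_pos: [0.5282, -0.2241, 0.1411]
tcp_rot: [0.789, 0.614, -0.0, -0.0]
contact_force: [-4.8, 1.3, 12.2]
opening: 0.148
finger_force: 80.1
```

```bash
python3 -c "
from h import *
s=ctrl.get_state(); print(s['eef_pos'],s['contact_force'],s['wrist_torque']); move_to(s['eef_pos'],-7.4)"
```

```text
[ 0.52816391 -0.22407881  0.14106023] [-4.75341117  1.34621956 12.17880443] [0.55413617 1.0040656  0.30677769]
turn [-0.04  0.03 -6.85] shift [0. 0. 0.] az -14.25
```

The stop is felt (Mz 0.3 N·m). I back off to square and let the spring lift the bar.

To row units: -2.8 mm / 750 = -0.0037, -2.1 mm / 750 = -0.0028, -5.5 degrees / 180 = -0.0306.

Emit:
send_rows --rows "0 0 -0.0139 0 0 0 -1;0 0 -0.0306 0 0 0 -1;0 0 -0.0306 0 0 -0.0009 -1;0 0 -0.0306 0 0 -0.0019 -1;0 0 -0.0306 0 0 -0.0028 -1;0 0 -0.0306 0 0 -0.0037 -1;0 0 -0.0306 0 0 -0.0037 -1"

```text
time: 22.6
eef_pos: [0.5283, -0.2241, 0.1432]
tcp_rot: [0.76, 0.65, -0.0, 0.0]
contact_force: [-2.2, 1.8, 8.2]
opening: 0.145
finger_force: 79.7
```

```bash
python3 -c "
from h import *
s=ctrl.get_state(); print(s['eef_pos'],s['contact_force'],s['wrist_torque']); move_to(s['eef_pos'],-7.4)"
```

```text
[ 0.52825371 -0.22412208  0.14317651] [-2.21593285  1.75432531  8.15860994] [0.3303816  0.61579859 0.06175032]
turn [ 0.01  0.02 -1.45] shift [0. 0. 0.] az -8.85
```

To row units: -1.8 mm / 750 = -0.0024, -1.2 mm / 750 = -0.0016.

Emit:
send_rows --rows "0 0 0 0 0 -0.0008 -1;0 0 0 0 0 -0.0016 -1;0 0 0 0 0 -0.0024 -1;0 0 0 0 0 -0.0024 -1"

```text
time: 23.1
eef_pos: [0.5281, -0.224, 0.1443]
tcp_rot: [0.76, 0.65, -0.0, 0.0]
contact_force: [-2.1, 0.1, 6.3]
opening: 0.15
finger_force: 79.2
```

```bash
python3 -c "
from h import *
s=ctrl.get_state(); print(s['eef_pos'],s['contact_force'],s['wrist_torque'])"
```

```text
[ 0.52806604 -0.22399197  0.14429797] [-2.0554932   0.08497155  6.26580408] [ 0.27177551  0.50174183 -0.03626372]
```

Emit:
send_rows --rows "0 0 0 0 0 -0.0007 -1;0 0 0 0 0 -0.0013 -1;0 0 0 0 0 -0.0013 -1"

```text
time: 23.48
eef_pos: [0.5279, -0.2238, 0.1444]
tcp_rot: [0.76, 0.65, -0.0, -0.0]
contact_force: [-1.2, 0.3, 4.1]
opening: 0.152
finger_force: 78.8
```

```bash
python3 -c "
from h import *
s=ctrl.get_state(); print(s['eef_pos'],s['contact_force'],s['wrist_torque'])"
```

```text
[ 0.52786215 -0.22384876  0.14436917] [-1.23520912  0.29332795  4.11408598] [ 0.12345886  0.35478608 -0.09247609]
```

To row units: -1.4 mm / 750 = -0.0019, -0.7 mm / 750 = -0.0009.

Emit:
send_rows --rows "0 0 0 0 0 -0.0009 -1;0 0 0 0 0 -0.0019 -1;0 0 0 0 0 -0.0019 -1"

```text
time: 23.85
eef_pos: [0.5274, -0.2236, 0.1445]
tcp_rot: [0.76, 0.65, -0.0, -0.001]
contact_force: [0.8, -1.0, -5.0]
opening: 0.146
finger_force: 77.9
```

To row units: -0.2 mm / 750 = -0.0003, -2.5 degrees / 180 = -0.0139.

Emit:
send_rows --rows "0 0 -0.0056 0 0 -0.0003 -1;0 0 -0.0139 0 0 -0.0003 -1;0 0 -0.0139 0 0 -0.0003 -1"

```text
time: 24.22
eef_pos: [0.5272, -0.2234, 0.1445]
tcp_rot: [0.745, 0.667, -0.0, -0.001]
contact_force: [1.0, 0.2, -12.5]
opening: 0.149
finger_force: 77.9
```

```bash
python3 -c "
from h import *
s=ctrl.get_state(); print(s['eef_pos'],s['contact_force'],s['wrist_torque']); move_to(s['eef_pos'],-8)"
```

```text
[ 0.5271887  -0.22342439  0.14448783] [  0.95277296   0.15243022 -12.47359784] [-0.23060039 -0.25604806 -0.11161033]
turn [-0.13 -0.06  1.65] shift [0. 0. 0.] az -6.35
```

To row units: 1 mm / 750 = 0.0013, 0.5 mm / 750 = 0.0007, 1.7 degrees / 180 = 0.0094.

Emit:
send_rows --rows "0 0 0.0056 0 0 0.0007 -1;0 0 0.0094 0 0 0.0013 -1;0 0 0.0094 0 0 0.0013 -1;0 0 0.0094 0 0 0.0013 -1"

```text
time: 24.72
eef_pos: [0.5275, -0.2236, 0.1445]
tcp_rot: [0.755, 0.656, -0.0, -0.001]
contact_force: [0.2, -0.7, -12.1]
opening: 0.148
finger_force: 77.9
```

```bash
python3 -c "
from h import *
s=ctrl.get_state(); print(s['eef_pos'],s['contact_force'],s['wrist_torque']); move_to(s['eef_pos'],-8)"
```

```text
[ 0.52746146 -0.22357005  0.14451398] [  0.23626115  -0.69039415 -12.14546266] [-0.0590737   0.04812342  0.05365792]
turn [-0.1  -0.04 -0.05] shift [0. 0. 0.] az -8.05
```

To row units: 0.8 mm / 750 = 0.0011, 0.4 mm / 750 = 0.0005.

Emit:
send_rows --rows "0 0 0 0 0 0.0005 -1;0 0 0 0 0 0.0011 -1;0 0 0 0 0 0.0011 -1"

```text
time: 25.1
eef_pos: [0.5278, -0.2238, 0.1445]
tcp_rot: [0.755, 0.656, -0.0, -0.0]
contact_force: [-1.3, 1.1, -10.6]
opening: 0.15
finger_force: 78.3
```

To row units: 0.8 mm / 750 = 0.0011, 0.4 mm / 750 = 0.0005.

Emit:
send_rows --rows "0 0 0 0 0 0.0005 -1;0 0 0 0 0 0.0011 -1;0 0 0 0 0 0.0011 -1"

```text
time: 25.48
eef_pos: [0.5282, -0.224, 0.1444]
tcp_rot: [0.755, 0.656, 0.0, 0.0]
contact_force: [-3.7, 2.5, -4.2]
opening: 0.148
finger_force: 79.2
```

To row units: 0.2 mm / 750 = 0.0003.

Emit:
send_rows --rows "0 0 0 0 0 0.0003 -1;0 0 0 0 0 0.0003 -1;0 0 0 0 0 0.0003 -0.5;0 0 0 0 0 0.0003 -0.3;0 0 0 0 0 0.0003 0;0 0 0 0 0 0.0003 0.4;0 0 0 0 0 0.0003 0.4" --grip_force 20

```text
time: 26.35
eef_pos: [0.5281, -0.224, 0.1434]
tcp_rot: [0.755, 0.656, 0.0, 0.0]
contact_force: [0.6, -0.0, 0.2]
opening: 0.699
finger_force: 0.0
```

```bash
python3 -c "
from h import *
s=ctrl.get_state(); print(s['eef_pos'],s['contact_force'],s['opening'])
p=ctrl.read_camera('wrist'); save(p,'r1.png')"
```

```text
[ 0.5281389  -0.22398313  0.14341934] [ 0.55366168 -0.03764156  0.19269073] 0.6991005973966335
```

View pics/r1.png

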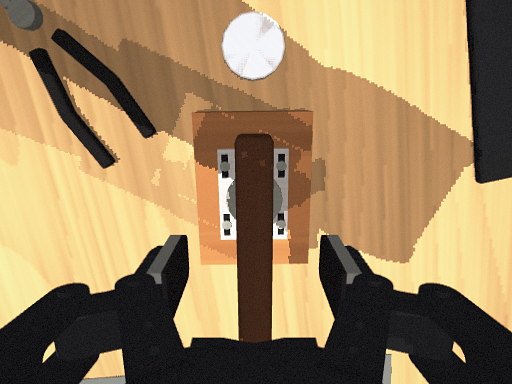

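The wrist view shows the released bar standing upright, its cross bar (253,135)–(255,340) along the foot's long side with the fingers clear on both sides. I retreat straight up and check.

To row units: -100 mm / 750 = -0.1333, -95 mm / 750 = -0.1267.

Emit:
send_rows --rows "0 0 0 0 0 -0.0107 0.5;0 0 0 0 0 -0.0333 0.6;0 0 0 0 0 -0.0667 0.8;0 0 0 0 0 -0.1 1;0 0 0 0 0 -0.1267 1;0 0 0 0 0 -0.1333 1;0 0 0 0 0 -0.1333 1"

```text
time: 27.28
eef_pos: [0.5279, -0.2239, 0.2434]
tcp_rot: [0.755, 0.656, 0.0, 0.0]
contact_force: [-0.6, 0.6, -0.0]
opening: 1.003
finger_force: 0.0
```

Run:
```python
from h import *
p=ctrl.read_camera("wrist"); q=ctrl.read_camera("scene"); r=ctrl.read_camera("side"); print(ctrl.get_state()["eef_pos"])
for n,c in [("w",p),("sc",q),("si",r)]:
    for d in ctrl.look_for(c,"bar_grip")[:2]: print(n,d["p"],toworld(c,d["position"]).round(4))
f=lambda p,c,r: cv2.resize(cv2.cvtColor(p["color"],cv2.COLOR_RGB2BGR)[c[1]-r:c[1]+r,c[0]-r:c[0]+r],(400,400),interpolation=cv2.INTER_CUBIC)
cv2.imwrite("pics/fin.png",np.hstack([f(q,(188,275),50),cv2.resize(cv2.cvtColor(p["color"],cv2.COLOR_RGB2BGR),(400,400))]))
```

```text
[ 0.52744679 -0.22358497  0.24189691]
w 0.67 [ 0.5274 -0.2195  0.144 ]
sc 0.96 [ 0.5316 -0.2251  0.1409]
```

View pics/fin.png

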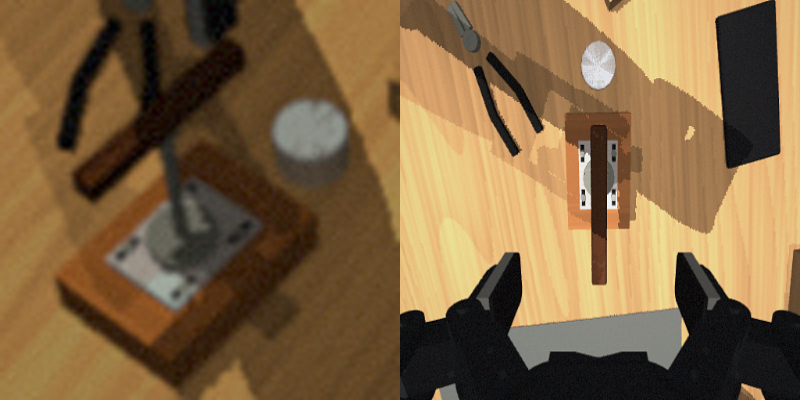

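The scene crop and the wrist view both show the bar upright in the foot, with its cross bar parallel to the long side and the gripper clear. I'm handing it in.

```bash
python3 -c "
from plant import ctrl
print(ctrl.sign_off())"
```

```text
the job is handed in; nothing more can be done
None
```

The bar stands upright and seated in the display foot with its wooden bar along the long side; it held against a 12 N pull before I let go, and I handed the job in at about 27 s.

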